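Switch the vial sorter to its other chute and feed the waiting vial

ROBOT

A 6-joint arm with a two-finger parallel gripper is mounted at the origin on the work surface; the furniture and walls round the work are solid. World frame = base frame: x ahead of the robot, y to its left, z up, the work surface at z = 0. Lengths are in m, angles in rad, forces in N, time in s.
With the tool pointing down it reaches from about 0.25 to 0.725 m from the base axis. Payload 4 kg.
Tool frame: the origin (TCP) lies midway between the tips of the shut fingers; the grasp point (between the pads) lies 19 mm behind it; z points along the fingers, y is the line along which they close (so a half turn about z gives the same grasp; the last joint's range is limited). The gripper opens to 85 mm and grips with 20 to 120 N. Pads are 22 mm wide; open, the fingers measure 114 mm over their backs; the gripper's body (76 mm by 85 mm) begins 54 mm behind the grasp point. The pads swing forward as they close: fully open they stand 13 mm farther back than shut.
Start: joints at [-1.233, 0.241, 0.005, 1.335, 0, 1.571], TCP at [0.166, -0.472, 0.192] pointing down, gripper open.
Joint ranges: [-2.72, 2.72], [-1.05, 1.87], [-1.09, 1.28], [-1.99, 2.15], [-1.42, 1.44], [-3.14, 3.14]. Speed limits (rad/s): [2.79, 2.79, 3.14, 3.14, 3.14, 3.14].

INTERFACE

Orientations are given as a unit quaternion [x, y, z, w].
In Python, from workcell import get_obs, camera, job_done, silhouettes gives the robot as it stands. The module is installed in compiled form; this text tells all that it offers.
- The arm moves only by the tool drive_tool, never from a script. Its argument "increments" is a list of rows, each a list of 3 entries, a list of its own where there are three numbers: the shift along the world's x, y, z in mm, then the turn, a rotation vector about the world's x, y, z in degrees, then the opening, from 0 (shut) to 1 (fully open). A call has 1 to 8 rows; each row shifts and turns the commanded pose from where the row before left it; what a row does not reach is not made up. A row lasts 1/12 s, in which the tool goes at most 41.7 mm and 7.16 degrees, less where a joint would pass 70% of its speed; a pose out of reach is approached as far as the arm can. A call is refused whole if a number of a shift passes 41.7 or a number of a turn 7.16, either way. A call with a gripper value outside its range is refused whole. The fingers move at their own pace and stop on an object; the grip force is fixed at half the most. Time passes only in rows, so rows that do not move let the fingers close. It gives the time, the measured TCP pose, the force, the opening and the grip force at its end, in the units of the state.
- get_obs(): the state, without advancing time (a new reading comes with each control period).
- camera(name): name is "side" or "top" or "wrist"; returns a dict with "image" (420x560x3 uint8, red, green, blue), "K" (3x3 intrinsics, pixels), "view" (4x4, takes a point from world to camera coordinates). Camera axes: x right, y down, z forward; pixel columns grow to the right and rows downward; lengths in m; the calibration is good to about 2 mm. A picture is of the moment at which its call begins. There is no depth.
- job_done(): hands the job in; it is judged then, once.
Trained networks look in a picture, given as the dict that the camera call returned (one of the last four; its "shot" number tells which), for a name from the list of things; names that differ only in an ending like _2 or _b are one class to them, and where a whole thing is asked for, a point or a joint stands for the part that bears it (a point fixed in the world has none). Each returns a list of dicts, best first, with "conf" (0 to 1); they miss things now and then, are a little off and sometimes report something else, mostly with a low value. They report only what shows in the picture. A call takes as long as a camera call. They do not tell look-alikes from the thing itself.
- silhouettes(query, picture): "region" (420x560 bool, what is visible of it) and "bbox" ([left, top, right, bottom] in pixels, round what is visible of it).
The state is a dict: "clock": time; "joint_pos": joint angles; "joint_vel": joint speeds; "tau": joint torques, N m; "eef_pos": TCP position; "tool_rot": TCP orientation; "ft_force": force on the tool from outside, world axes, zero at the start; "ft_torque": the same for the moment, N m; "grip_width": finger opening in m; "grasp_force": force on a finger pad.
Only numpy, scipy, OpenCV 4.12 (cv2) and the standard library are available. Lean on these libraries where they do the work, as an engineer would, in place of code of your own. Each camera call takes 0.05 s, during which the arm holds its last target. There are 200 camera calls.

TASK

On the little vial sorter, rock the seesaw gate over to its other side: press on its raised wing with a fingertip. Then, with a fingertip, gently push the vial waiting in the trough endways onto the gate so that it runs down into the chute on the side that is low now. Do not pinch or lift the vial, and leave the bottles and the tin standing where they are.

Things in the scene. Friction and masses are not known exactly. Their poses are not given: they have to be found in the camera images.
- sorter: the vial sorter, a fixed aluminium stand on a base plate 126 x 250 x 6 mm. Origin on the worktop, straight below the middle of the gate's pivot. Its x axis points from the feed trough to the gate (roughly away from the robot), y to its left, z up. The gate is pivoted 55 mm up, about this x axis; trough on the near side, a chute beyond each end of the gate
- gate (a joint): seesaw gate's angle. +0.4: left (+y) wing up, vials roll to the right chute; -0.4: the reverse; 0: level. Starts on either side. Top-heavy: a round weight 28 mm across stands behind it (sorter x 65 to 83 mm, centre 40 mm above pivot), so it rests only against its stops at +-0.4; pressed past level it falls over by itself and stays. Under 1 N on a wing rocks it
- wing_left (a point): point on top of the gate's left wing, 52 mm left of the pivot, sorter x = 7 mm (mid-width); moves with the gate: z 79 mm when raised (press here then), 38 mm when down. The gate is a steel plate 74 mm (sorter x -30 to 44) by 140 mm (sorter y), its top 4 mm above the pivot; a lip on its trough-side edge stands 4 mm above the plate, a wall on its far edge 22 mm
- wing_right (a point): the same on the right wing, 52 mm right of the pivot
- chute_left (a point): point on the left chute's floor, 100 mm left of the sorter's origin. The chute is 98 mm wide inside (sorter x -50 to 48) and runs from 58 to 130 mm out, its floor sloping outward from z = 28 down to 12 mm; side walls to z = 50 mm, end wall to z = 56 mm
- chute_right (a point): the same in the right chute, 100 mm right of the sorter's origin
- trough_exit (a point): bottom of the V trough at its gate end, sorter x = -34.5 mm, z = 70 mm. The trough runs level along sorter x from -92 to -35 mm at y = 0, open at both ends; its sides slope 25 degrees up to edges at y = +-15 mm, z = 77 mm
- vial: glass vial, aluminium crimp cap, 22 mm diameter, 46 mm long, about 30 g, lying along the trough, cap towards the gate. Origin mid-axis (z 82 mm at start), x along it. Pushed on its rear end at axis height it slides, and tips about 12 mm down onto the gate, at latest once that end is past the gate's lip (sorter x = -27 mm); then it runs down by itself (low friction)
- bottle: clear bottle with blue cap, 56 mm diameter, 108 mm high, standing loose to the left of the trough; origin at the centre of its underside
- tin: round white tin, 54 mm diameter, 26 mm high, lying loose to the right of the trough; origin at the centre of its underside
- amber: amber bottle with blue cap, 56 mm diameter, 105 mm high, standing loose to the left of the sorter; origin at the centre of its underside
Mind the look-alikes: they are no part of the job. Several things have the shape of the vial; the one meant has the colours described above.

How it is judged:
On the way, in this order (a step that is already met when the one before it is completed fails the run):
1. the gate lies over on its other side while the vial still waits in the trough (distance of wing_left from where it was at the start of the episode above 0.03 m and (value of joint gate above 0.32 rad or value of joint gate below -0.32 rad) and x of vial in the frame of sorter below -0.05 m), for 0.2 s.
2. the vial lies in the chute on the gate's new low side (distance of wing_left from where it was at the start of the episode above 0.03 m and x of vial in the frame of sorter between -0.05 and 0.047 m and z of vial in the frame of sorter below 0.06 m and ((value of joint gate above 0.32 rad and y of vial in the frame of sorter between -0.132 and -0.08 m) or (value of joint gate below -0.32 rad and y of vial in the frame of sorter between 0.08 and 0.132 m))), for 0.2 s.
At the end, for the whole second after the job is handed in: The gate rests on the other side than at the start (its wing at least 30 mm from where it was, angle beyond 0.32 rad) and the vial lies at rest in the chute on the gate's low side: 80 to 132 mm sideways of the sorter's origin, between the chute's side walls and below z = 60 mm (all of step 2 and linear speed of vial below 0.02 m/s); the robot touches nothing.
It fails at once if the vial is lifted (its middle above z = 105 mm) (height (world z) of vial above 0.105 m).
It fails at once if the vial is pinched or pushed hard (fingers press it with more than 18 N) (contact force between the fingers and vial above 18 N).
It fails at once if the bottle is moved by more than 20 mm or tipped (distance of bottle from where it was at the start of the episode above 0.02 m or angle between bottle's own z axis and vertical above 0.3 rad).
It fails at once if the tin is moved by more than 20 mm or tipped (distance of tin from where it was at the start of the episode above 0.02 m or angle between tin's own z axis and vertical above 0.3 rad).
It fails at once if the amber bottle is moved by more than 20 mm or tipped (distance of amber from where it was at the start of the episode above 0.02 m or angle between amber's own z axis and vertical above 0.3 rad).
It also fails if it takes over 42 s, if anything falls off the work surface, if the arm or the gripper's body presses on something with over 40 N, if the wrist force passes 120 N, or if a joint passes its speed limit or range.

## Working session

There is one attempt and no reset: what is moved stays moved. The work goes in short steps, Python scripts to look and compute and a tool call to move; the robot and the scene stay as the last step left them, time stands still between calls to the robot, and variables do not carry over. Pictures are saved under pics/ and viewed, at most 10 in all, crops included, and the job is handed in when it is done.

Besides the shell and the picture viewer there is one more tool, called after "Emit:" by a JSON object that holds its "fn" and its "kwargs", one argument or row to a line. drive_tool: Moves the arm, as the interface text tells. Its arguments: {"type":"object","properties":{"increments":{"type":"array"}},"required":["increments"]}

```bash
mkdir -p pics
python3 - <<'E'
from workcell import *
import cv2,numpy as np,pickle
o=get_obs();print(o['clock'],o['eef_pos'],o['tool_rot'],o['grip_width'])
d={}
for n in('side','top'):
    p=camera(n);d[n]=p
    cv2.imwrite(f'pics/{n}0.png',p['image'][:,:,::-1])
    for q in('sorter','gate','vial','bottle','tin','amber'):
        for s in silhouettes(q,p)[:6]:print(n,q,round(s['conf'],2),np.round(s['bbox']))
    print(p['K'],p['view'])
pickle.dump(d,open('d.pkl','wb'))
E
```

```text
0.0 [ 0.16547502 -0.47108001  0.19120702] [ 9.85768051e-01  1.68107962e-01 -1.89312275e-04 -1.01362749e-03] 0.0854793049963056
side sorter 0.97 [296. 194. 381. 277.]
side sorter 0.41 [318. 195. 381. 250.]
side gate 0.64 [322. 197. 380. 252.]
side vial 0.73 [297. 210. 320. 222.]
side vial 0.53 [256. 233. 278. 250.]
side vial 0.5 [202. 236. 222. 247.]
side bottle 0.93 [277. 180. 296. 228.]
side tin 0.48 [320. 198. 381. 251.]
side amber 0.95 [313. 164. 336. 200.]
[[392.44714542   0.         285.20017949]
 [  0.         392.44714542 203.86804517]
 [  0.           0.           1.        ]] [[ 0.99570585  0.09199935 -0.01029493 -0.42552121]
 [ 0.02927806 -0.41845635 -0.90776488  0.2022278 ]
 [-0.08782176  0.90356538 -0.419353    0.63368796]
 [ 0.          0.          0.          1.        ]]
top sorter 0.91 [222. 104. 362. 201.]
top gate 0.79 [257. 106. 326. 171.]
top vial 0.7 [278. 225. 299. 246.]
top vial 0.56 [291. 290. 305. 313.]
top vial 0.49 [388. 221. 416. 234.]
top vial 0.48 [376. 143. 398. 164.]
top bottle 0.62 [225. 202. 254. 232.]
top tin 0.93 [339. 189. 369. 222.]
top amber 0.97 [147. 150. 185. 185.]
top amber 0.45 [227. 201. 255. 234.]
[[514.93042618   0.         276.27912973]
 [  0.         514.93042618 214.61795581]
 [  0.           0.           1.        ]] [[ 0.01377422 -0.99988063 -0.00700001  0.31227272]
 [-0.98860263 -0.01256857 -0.1500229   0.40116384]
 [ 0.14991701  0.00898668 -0.98865774  0.97539791]
 [ 0.          0.          0.          1.        ]]
```

Run:
```python
import cv2
a=cv2.imread('pics/top0.png')[90:330,130:430];cv2.imwrite('pics/top_c.png',cv2.resize(a,None,fx=2.5,fy=2.5,interpolation=2))
a=cv2.imread('pics/side0.png')[150:300,190:400];cv2.imwrite('pics/side_c.png',cv2.resize(a,None,fx=3.8,fy=3.8,interpolation=2))
```

```text
(no output)
```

View pics/top_c.png

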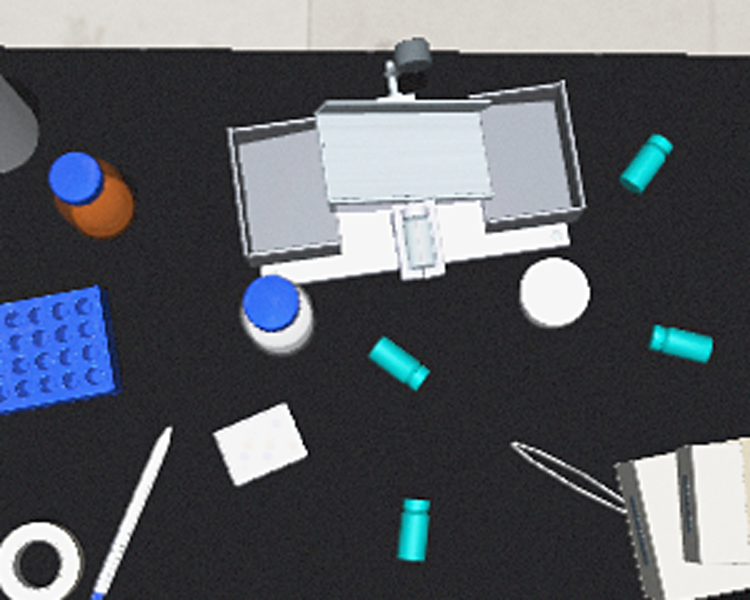

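View pics/side_c.png

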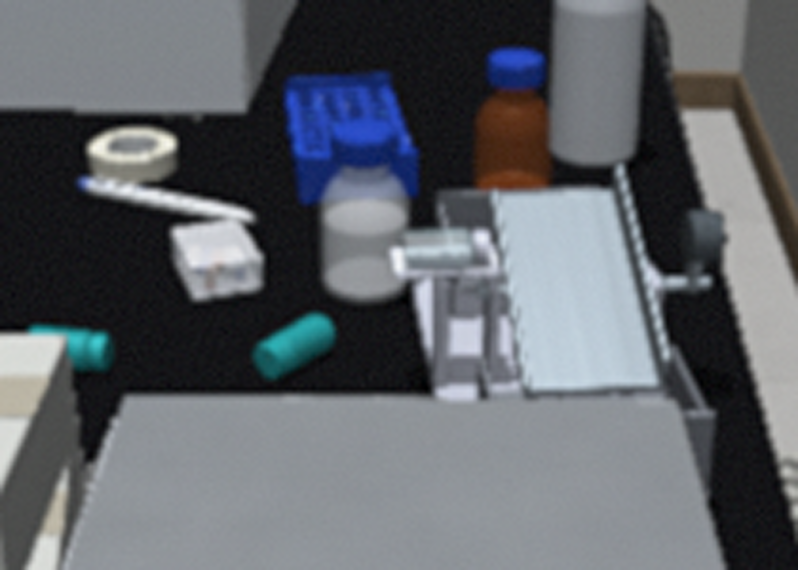

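Top crop: the glass vial with aluminium cap lies in the trough at crop (419,237), i.e. image (298,185). There are four teal look-alikes, at crop (645,163), (682,343), (398,362) and (413,530), and none of them is the one meant. The weight at (412,55) leans right, so the left wing is up and needs pressing.

Next I fit the sorter pose.

```bash
cat > h.py <<'E'
import numpy as np,cv2,pickle
def S(pose,P):
    x,y,t=pose;P=np.atleast_2d(np.array(P,float))
    c,s=np.cos(t),np.sin(t)
    return np.c_[x+c*P[:,0]-s*P[:,1],y+s*P[:,0]+c*P[:,1],P[:,2]]
def proj(p,W):
    C=(p['view']@np.c_[W,np.ones(len(W))].T)[:3];q=p['K']@C
    return (q[:2]/q[2]).T
E
python3 - <<'E'
from h import *
from scipy.optimize import least_squares
d=pickle.load(open('d.pkl','rb'))
T=d['top']
m=[(-.092,.015,.077),(-.092,-.015,.077),(-.051,.132,.056),(.050,.132,.056),(-.051,-.132,.056),(.050,-.132,.056)]
px=np.array([(401,279),(442,274),(247,264),(229,129),(585,211),(565,83)])/2.5+[130,90]
f=lambda v:(proj(T,S(v,m))-px).ravel()
r=least_squares(f,[.5,0,.1],loss='soft_l1');print(r.x,np.round(r.fun.reshape(-1,2),1))
np.save('pose.npy',r.x)
a=.4;c,s=np.cos(a),np.sin(a)
g=lambda x,y,z:(x,y*c-z*s,.055+y*s+z*c)
lines=[[m[0],m[1],(-.035,-.015,.077),(-.035,.015,.077),m[0]],[g(-.03,.07,.004),g(-.03,-.07,.004),g(.044,-.07,.004),g(.044,.07,.004),g(-.03,.07,.004)],[m[3],m[2],(-.051,.058,.05)],[m[5],m[4],(-.051,-.058,.05)]]
for n,(x0,x1,y0,y1,k) in dict(top=(210,370,95,215,5),side=(285,395,180,290,5)).items():
    im=cv2.resize(d[n]['image'][y0:y1,x0:x1,::-1],None,fx=k,fy=k,interpolation=2)
    for L in lines:
        q=((proj(d[n],S(r.x,L))-[x0,y0]+.5)*k).astype(int);cv2.polylines(im,[q],False,(0,0,255),1)
    cv2.imwrite(f'pics/ov_{n}.png',im)
for nm,P in dict(wing=(.007,.052,.079),trough=(-.092,0,.082),exit=(-.027,0,.08)).items():print(nm,S(r.x,P))
E
```

```text
[0.5063517  0.28787457 0.1496488 ] [[ 1.1  1. ]
 [ 0.6  0.9]
 [-0.9 -3.7]
 [ 0.1 -0.1]
 [-0.2 -0.9]
 [-0.5  0.4]]
wing [[0.50552074 0.34033703 0.079     ]]
trough [[0.41537994 0.27415821 0.082     ]]
exit [[0.47965347 0.28384911 0.08      ]]
```

View pics/ov_top.png

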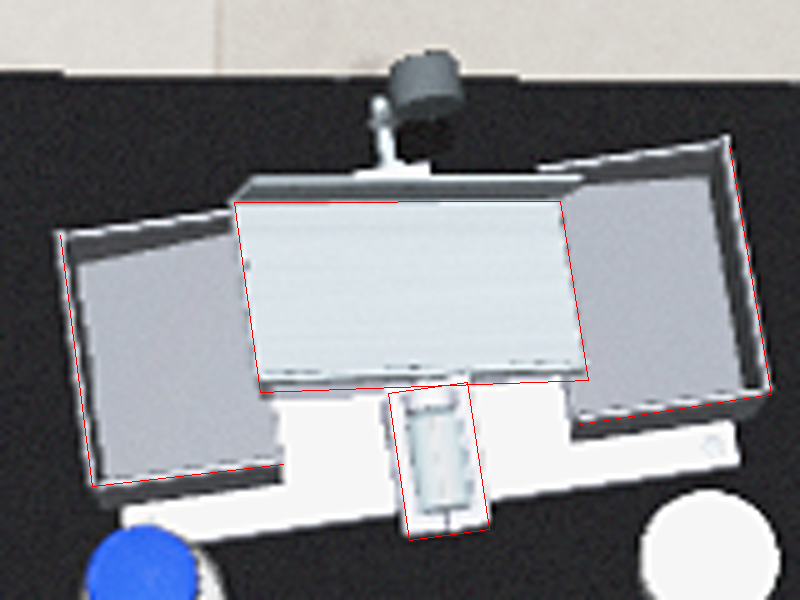

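View pics/ov_side.png

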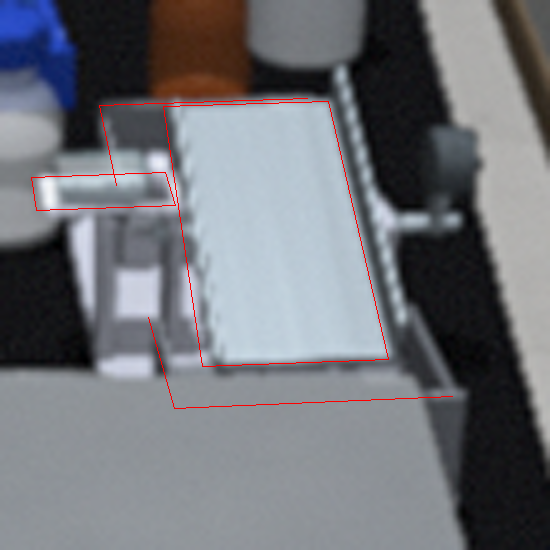

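Overlay: the gate fits the +0.4 model, and the pose is off by about 2 mm towards −x, so I'll correct to roughly (0.5085, 0.2885). Before travelling, I'll check the full top view for tall obstacles.

View pics/top0.png

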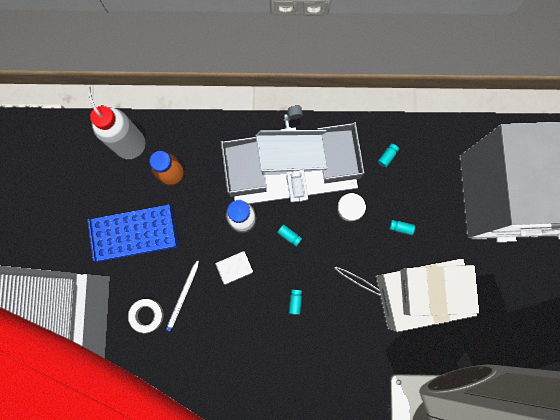

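View pics/side0.png

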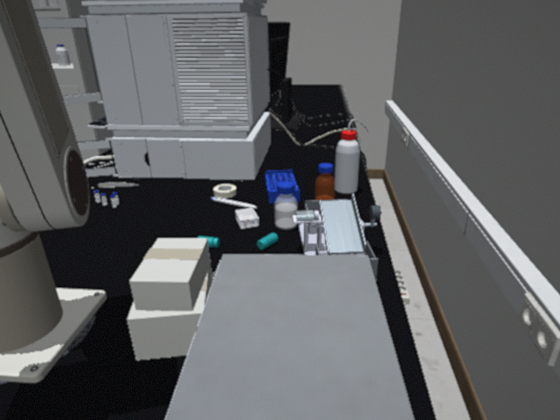

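Run:
```python
from h import *
d=pickle.load(open('d.pkl','rb'));T,D=d['top'],d['side']
P=lambda p:p['K']@p['view'][:3]
for n,a,b in [('boxfar',(502,122),(366,255)),('boxnear',(512,205),(221,255)),('booksfar+y',(463,260),(208,240)),('books2',(378,275),(157,240))]:
    X=cv2.triangulatePoints(P(T),P(D),np.array(a,float),np.array(b,float));X=(X[:3]/X[3]).ravel();print(n,X.round(3),proj(T,X[None]),proj(D,X[None]))
def at(p,u,z):
    R=p['view'][:3,:3];t=p['view'][:3,3];c=-R.T@t;r=R.T@np.linalg.inv(p['K'])@[*u,1];return c+r*(z-c[2])/r[2]
for u in[(460,155),(468,238)]:print('base',at(T,u,0).round(3))
for n,u,z in[('bottlecap',(239,211),.108),('bottlebase',(242,219),.0),('ambercap',(160.5,161),.105),('tin',(352,206),.026),('book',(378,275),.1),('bookR',(478,262),.1)]:print(n,at(T,u,z).round(3))
```

```text
boxfar [ 0.53  -0.057  0.202] [[502.03544626 122.76480284]] [[367.83096307 254.47568874]]
boxnear [ 0.38  -0.067  0.204] [[514.08130241 211.69432684]] [[237.68065645 252.78934235]]
booksfar+y [0.31  0.009 0.173] [[461.86788276 256.15891975]] [[199.8218276  240.47627563]]
books2 [0.25  0.123 0.113] [[385.70376122 291.80708728]] [[188.68232303 236.06639734]]
base [ 0.53  -0.057  0.   ]
base [ 0.359 -0.066  0.   ]
bottlecap [0.391 0.384 0.108]
bottlebase [0.392 0.387 0.   ]
ambercap [0.483 0.532 0.105]
tin [0.417 0.169 0.026]
book [0.28  0.134 0.1  ]
bookR [ 0.305 -0.045  0.1  ]
```

The box is about 0.20 m high, with its edge at x≥0.36, y<−0.06. I'll travel at z≈0.33 with the fingers shut.

Emit:
{"fn": "drive_tool", "kwargs": {
  "increments": [
    [[0, 0, 35], [0, 0, 0], 0],
    [[0, 0, 35], [0, 0, 0], 0],
    [[0, 0, 35], [0, 0, 0], 0],
    [[0, 0, 35], [0, 0, 0], 0],
    [[14, 34, 0], [0, 0, 3.3], 0],
    [[14, 34, 0], [0, 0, 3.3], 0],
    [[14, 34, 0], [0, 0, 3.3], 0],
    [[14, 34, 0], [0, 0, 3.3], 0]
  ]
}}

```text
clock: 1.37
eef_pos: [0.222, -0.3346, 0.3323]
tool_rot: [0.96, 0.281, 0.0, 0.0]
ft_force: [0.6, 0.2, 0.7]
grip_width: 0.0
grasp_force: 0.0
```

Emit:
{"fn": "drive_tool", "kwargs": {
  "increments": [
    [[14, 34, 0], [0, 0, 3.3], 0],
    [[14, 34, 0], [0, 0, 3.3], 0],
    [[14, 34, 0], [0, 0, 3.3], 0],
    [[14, 34, 0], [0, 0, 3.3], 0],
    [[14, 34, 0], [0, 0, 3.3], 0],
    [[14, 34, 0], [0, 0, 3.3], 0],
    [[14, 34, 0], [0, 0, 3.3], 0],
    [[14, 34, 0], [0, 0, 3.3], 0]
  ]
}}

```text
clock: 2.03
eef_pos: [0.3339, -0.062, 0.3325]
tool_rot: [0.87, 0.493, 0.001, 0.0]
ft_force: [0.5, 0.0, -0.8]
grip_width: -0.0001
grasp_force: 0.0
```

Emit:
{"fn": "drive_tool", "kwargs": {
  "increments": [
    [[14, 34, 0], [0, 0, 3.3], 0],
    [[14, 34, 0], [0, 0, 3.3], 0],
    [[14, 34, 0], [0, 0, 3.3], 0],
    [[14, 34, 0], [0, 0, 3.3], 0],
    [[14, 34, 0], [0, 0, 3.3], 0],
    [[14, 34, 0], [0, 0, 3.3], 0],
    [[14, 34, 0], [0, 0, 3.3], 0],
    [[14, 34, 0], [0, 0, 3.3], 0]
  ]
}}

```text
clock: 2.7
eef_pos: [0.446, 0.2102, 0.3322]
tool_rot: [0.734, 0.679, 0.0, 0.0]
ft_force: [-0.2, -0.4, -0.0]
grip_width: 0.0002
grasp_force: 0.0
```

Emit:
{"fn": "drive_tool", "kwargs": {
  "increments": [
    [[15, 33, 0], [0, 0, 3.3], 0],
    [[15, 33, 0], [0, 0, 3.3], 0],
    [[15, 33, 0], [0, 0, 3.3], 0],
    [[16, 32, 0], [0, 0, 3.3], 0],
    [[0, 0, -40], [0, 0, 0], 0],
    [[0, 0, -40], [0, 0, 0], 0],
    [[0, 0, -40], [0, 0, 0], 0],
    [[0, 0, -30], [0, 0, 0], 0]
  ]
}}

```text
clock: 3.37
eef_pos: [0.5057, 0.339, 0.1779]
tool_rot: [0.652, 0.758, -0.002, -0.001]
ft_force: [0.1, 0.4, -0.4]
grip_width: 0.0
grasp_force: 0.0
```

Run:
```python
from workcell import *
from h import *
o=get_obs();print(o['eef_pos'],o['tool_rot'],o['joint_pos'])
d={}
ims=[]
for n,(x0,x1,y0,y1) in dict(top=(200,380,90,220),side=(270,400,170,280),wrist=(0,560,0,420)).items():
    p=camera(n);d[n]=p;ims.append(cv2.resize(p['image'][y0:y1,x0:x1,::-1],(400,300) ))
cv2.imwrite('pics/m1.png',np.vstack([np.hstack(ims[:2]),np.hstack([ims[2],ims[2]*0])]))
pickle.dump(d,open('d1.pkl','wb'))
```

```text
[0.50570099 0.33900928 0.17791702] [ 6.52172003e-01  7.58068387e-01 -1.93460151e-03 -5.05826773e-04] [ 5.90597032e-01  4.70211299e-01  2.99909930e-01  1.40449384e+00
 -5.60419462e-05  2.01149276e+00]
```

View pics/m1.png

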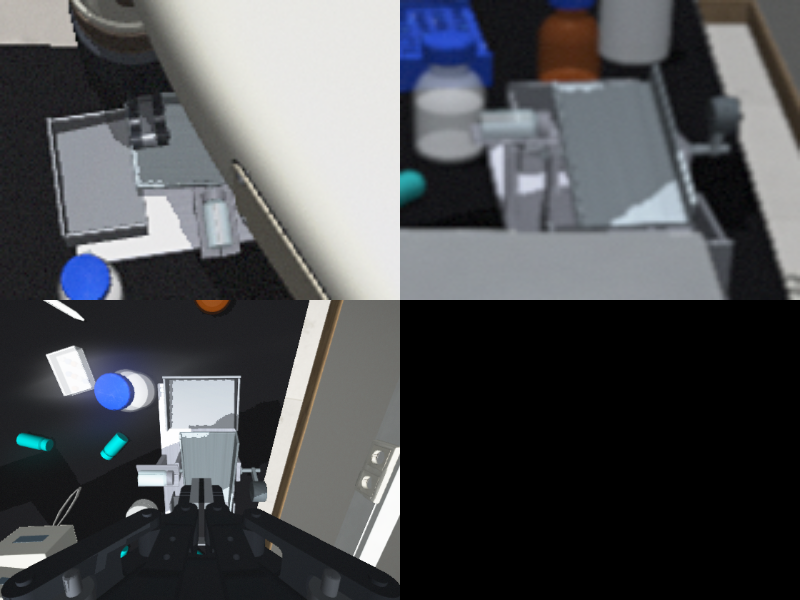

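Picture: the shut fingertips hang over the left (raised) wing, clear of the far wall. The vial is still in the trough. Now I press down.

Emit:
{"fn": "drive_tool", "kwargs": {
  "increments": [
    [[0, 0, -40], [0, 0, 0], 0],
    [[0, 0, -40], [0, 0, 0], 0],
    [[0, 0, -12], [0, 0, 0], 0],
    [[0, 0, -8], [0, 0, 0], 0],
    [[0, 0, -6], [0, 0, 0], 0],
    [[0, 0, -6], [0, 0, 0], 0],
    [[0, 0, -6], [0, 0, 0], 0],
    [[0, 0, -6], [0, 0, 0], 0]
  ]
}}

```text
clock: 4.18
eef_pos: [0.5082, 0.3402, 0.0598]
tool_rot: [0.652, 0.758, 0.002, 0.001]
ft_force: [0.5, 0.3, 0.2]
grip_width: -0.0002
grasp_force: 0.0
```

Emit:
{"fn": "drive_tool", "kwargs": {
  "increments": [
    [[0, 0, -4], [0, 0, 0], 0],
    [[0, 0, -2], [0, 0, 0], 0],
    [[0, 0, 0], [0, 0, 0], 0],
    [[0, 0, 0], [0, 0, 0], 0],
    [[0, 0, 0], [0, 0, 0], 0],
    [[0, 0, 0], [0, 0, 0], 0]
  ]
}}

```text
clock: 4.68
eef_pos: [0.5069, 0.3394, 0.0525]
tool_rot: [0.652, 0.758, 0.0, 0.0]
ft_force: [-0.1, -1.0, 0.1]
grip_width: 0.0
grasp_force: 0.0
```

Run:
```python
from workcell import *
from h import *
ims=[]
for n,(x0,x1,y0,y1) in dict(top=(200,380,90,220),side=(270,400,170,280)).items():
    p=camera(n);ims.append(cv2.resize(p['image'][y0:y1,x0:x1,::-1],(400,300) ))
cv2.imwrite('pics/m2.png',np.hstack(ims))
```

```text
(no output)
```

View pics/m2.png

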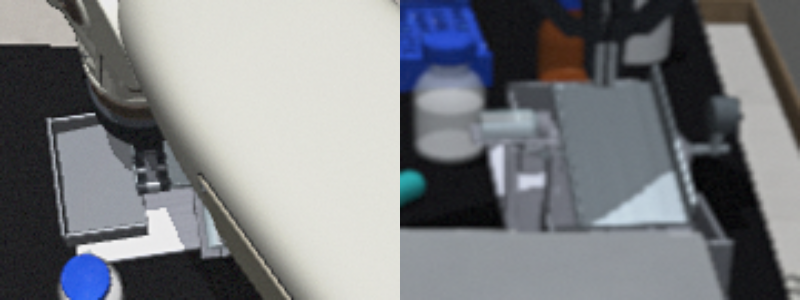

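The gate is unchanged and the finger seems to have passed beyond the wing's end. I'll check this by projecting the TCP.

Run:
```python
from workcell import *
from h import *
o=get_obs();e=o['eef_pos'];print(e,o['ft_force'])
v=np.array([.5085,.2885,.1496])
for yaw in [v]:
    c,s=np.cos(.1496),np.sin(.1496);dd=e[:2]-v[:2];print('tip in sorter',c*dd[0]+s*dd[1],-s*dd[0]+c*dd[1])
ims=[]
for n,(x0,x1,y0,y1) in dict(top=(230,330,100,175),side=(310,400,170,237)).items():
    p=camera(n);k=4
    im=cv2.resize(p['image'][y0:y1,x0:x1,::-1],None,fx=k,fy=k,interpolation=2)
    for a,col in((.4,(0,0,255)),(-.4,(0,255,0))):
        c,s=np.cos(a),np.sin(a);g=lambda x,y,z:(x,y*c-z*s,.055+y*s+z*c)
        q=((proj(p,S(v,[g(-.03,.07,.004),g(-.03,-.07,.004),g(.044,-.07,.004),g(.044,.07,.004),g(-.03,.07,.004)]))-[x0,y0]+.5)*k).astype(int);cv2.polylines(im,[q],False,col,1)
    q=((proj(p,np.array([e,e+[0,0,.05]]))-[x0,y0]+.5)*k).astype(int);cv2.polylines(im,[q],False,(255,0,255),1);cv2.circle(im,tuple(map(int,q[0])),4,(255,0,255),1)
    ims.append(cv2.copyMakeBorder(im,0,max(0,300-im.shape[0]),0,0,0)[:300])
cv2.imwrite('pics/m3.png',np.hstack(ims))
```

```text
[0.50686721 0.33938053 0.05238328] [ 0.44778243  0.48289049 -0.66393868]
tip in sorter 0.005968811816706869 0.050555585352510486
```

View pics/m3.png

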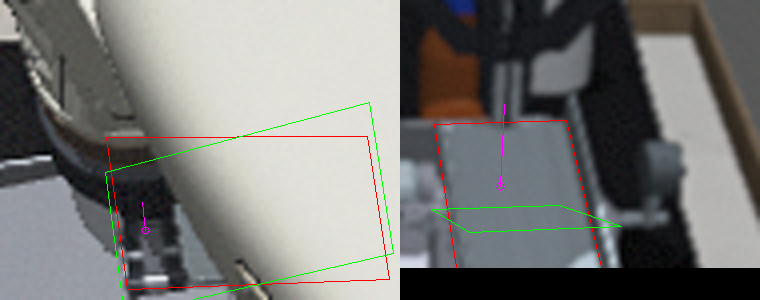

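The finger has gone past the end of the wing without touching it. I'll retreat straight up and re-measure numerically, including with the wrist camera.

Emit:
{"fn": "drive_tool", "kwargs": {
  "increments": [
    [[0, 0, 40], [0, 0, 0], 0],
    [[0, 0, 40], [0, 0, 0], 0],
    [[0, 0, 40], [0, 0, 0], 0],
    [[0, 0, 0], [0, 0, 0], 0]
  ]
}}

```text
clock: 5.22
eef_pos: [0.511, 0.3421, 0.182]
tool_rot: [0.652, 0.758, 0.008, 0.002]
ft_force: [1.3, -0.3, 1.7]
grip_width: -0.0
grasp_force: 0.0
```

Run:
```python
from workcell import *
from h import *
o=get_obs();e=o['eef_pos'];print(e,o['ft_force'])
v=np.array([.5085,.2885,.1496])
d={}
for n in('wrist','side','top'):
    p=camera(n);d[n]=p
    print(n,'TCP px',proj(p,e[None]).round(1))
    for s in silhouettes('gate',p)[:2]:print('  sil',round(s['conf'],2),np.round(s['bbox']))
    for a in(.4,-.4):
        c,s=np.cos(a),np.sin(a);g=lambda x,y,z:(x,y*c-z*s,.055+y*s+z*c)
        q=proj(p,S(v,[g(-.03,.07,.004),g(-.03,-.07,.004),g(.044,-.07,.004),g(.044,.07,.004)]));print('  ',a,q.round(0).tolist())
    for s in silhouettes('vial',p)[:5]:print('  vial',round(s['conf'],2),np.round(s['bbox']))
    print('  vial model',proj(p,S(v,[(-.084,0,.082),(-.038,0,.082)])).round(1).tolist())
pickle.dump(d,open('d2.pkl','wb'))
# composite with overlays
k=1
W=d['wrist'];im=W['image'][:,:,::-1].copy()
c,s=np.cos(.4),np.sin(.4);g=lambda x,y,z:(x,y*c-z*s,.055+y*s+z*c)
def ov(p,im,off,k):
    for L in ([g(-.03,.07,.004),g(-.03,-.07,.004),g(.044,-.07,.004),g(.044,.07,.004),g(-.03,.07,.004)],[(-.092,.015,.077),(-.092,-.015,.077),(-.035,-.015,.077),(-.035,.015,.077),(-.092,.015,.077)],[(-.051,.058,.05),(-.051,.132,.056),(.05,.132,.056)]):
        cv2.polylines(im,[((proj(p,S(v,L))-off+.5)*k).astype(int)],False,(0,0,255),1)
    cv2.circle(im,tuple(map(int,((proj(p,e[None])[0]-off+.5)*k))),4,(255,0,255),1)
    return im
a=ov(W,cv2.resize(W['image'][60:360,150:420,::-1],None,fx=2,fy=2,interpolation=2),np.array([150,60]),2)
T=d['top'];b=ov(T,cv2.resize(T['image'][100:200,215:300,::-1],None,fx=3,fy=3,interpolation=2),np.array([215,100]),3)
D=d['side'];f=ov(D,cv2.resize(D['image'][140:240,300:385,::-1],None,fx=3,fy=3,interpolation=2),np.array([300,140]),3)
cv2.imwrite('pics/m4.png',np.hstack([a,np.vstack([b,f])]))
```

```text
[0.51095582 0.34211643 0.18200198] [ 1.25406852 -0.29155398  1.65547591]
wrist TCP px [[279.  238.1]]
  sil 0.62 [241. 191. 359. 286.]
   0.4 [[235.0, 192.0], [245.0, 286.0], [306.0, 285.0], [314.0, 191.0]]
   -0.4 [[241.0, 179.0], [240.0, 309.0], [311.0, 309.0], [308.0, 179.0]]
  vial 0.79 [132. 187. 168. 231.]
  vial 0.72 [ 10. 193.  66. 219.]
  vial 0.61 [184. 241. 236. 264.]
  vial model [[184.3, 252.6], [230.3, 252.3]]
side TCP px [[339.1 160.3]]
  sil 0.88 [323. 197. 379. 251.]
   0.4 [[318.0, 201.0], [326.0, 253.0], [363.0, 251.0], [351.0, 200.0]]
   -0.4 [[317.0, 222.0], [327.0, 228.0], [365.0, 226.0], [349.0, 221.0]]
  vial 0.69 [297. 211. 317. 219.]
  vial 0.62 [256. 234. 280. 248.]
  vial model [[296.1, 215.8], [318.3, 215.1]]
top TCP px [[262.1 134.8]]
  sil 0.93 [257. 131. 299. 174.]
  sil 0.58 [224. 128. 310. 202.]
   0.4 [[261.0, 172.0], [327.0, 169.0], [321.0, 134.0], [256.0, 134.0]]
   -0.4 [[261.0, 178.0], [328.0, 163.0], [322.0, 125.0], [256.0, 143.0]]
  vial 0.87 [292. 171. 306. 197.]
  vial 0.69 [293. 290. 306. 311.]
  vial 0.49 [279. 226. 301. 247.]
  vial 0.24 [149. 150. 185. 186.]
  vial model [[298.6, 195.8], [295.1, 171.9]]
```

View pics/m4.png

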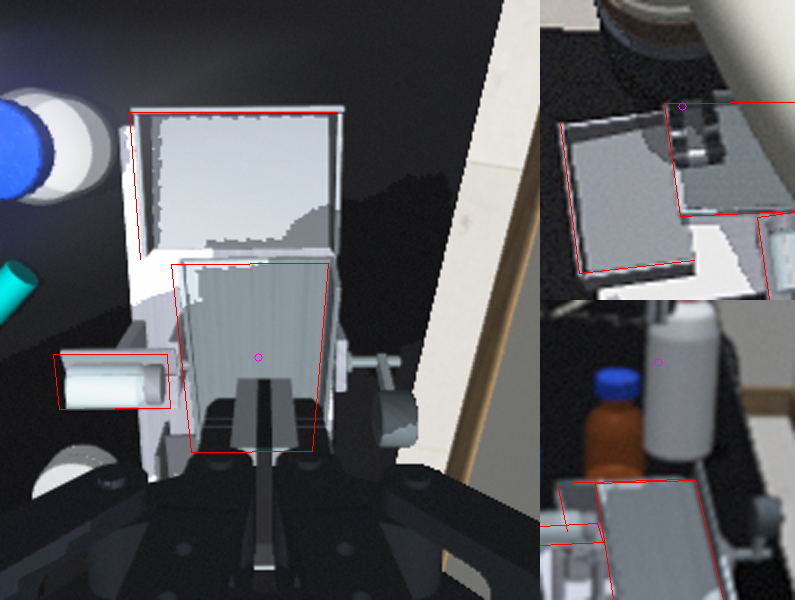

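Picture: the pose overlay matches the gate, trough and chute well. But the visible fingertips (wrist crop (265,380), side crop about (655,308)) sit well short of the projected TCP. I'll test whether the tips really sit higher than the reported TCP.

Run:
```python
from h import *
d=pickle.load(open('d2.pkl','rb'));e=np.array([.511,.3421,.182])
for dz in(0,.02,.03,.04,.05,.06):
    P=e+np.array([[0,0,dz],[-.0016,.011,dz]])
    print(dz,*[ (n,proj(d[n],P).round(0).tolist()) for n in('wrist','side')])
W=d['wrist']['image'].astype(int).sum(2);print('wrist col 275',W[225:300:3,275],'col292',W[225:300:3,292])
D=d['side']['image'].astype(int).sum(2);print('side');print(D[130:166:2,330:350:2])
print(-d['wrist']['view'][:3,:3].T@d['wrist']['view'][:3,3])
```

```text
0 ('wrist', [[279.0, 238.0], [279.0, 222.0]]) ('side', [[339.0, 160.0], [338.0, 159.0]])
0.02 ('wrist', [[279.0, 250.0], [279.0, 232.0]]) ('side', [[340.0, 151.0], [339.0, 150.0]])
0.03 ('wrist', [[279.0, 258.0], [279.0, 239.0]]) ('side', [[340.0, 146.0], [339.0, 145.0]])
0.04 ('wrist', [[280.0, 266.0], [280.0, 246.0]]) ('side', [[340.0, 142.0], [339.0, 140.0]])
0.05 ('wrist', [[280.0, 275.0], [280.0, 254.0]]) ('side', [[340.0, 137.0], [339.0, 136.0]])
0.06 ('wrist', [[280.0, 285.0], [280.0, 263.0]]) ('side', [[341.0, 132.0], [340.0, 131.0]])
wrist col 275 [447 446 450 450 452 452 455 455 331 281 274 275 275 277 274 275 276 275
 274 277 521 252  75  80  74] col292 [450 450 450 451 453 446 450 449 329 276 277 273 274 280 271 271 278 279
 274 278 332  85  73  79  80]
side
[[118  90  83 187 230 182 245  87 216 370]
 [353 169  78 228 282 204 292  97 272 369]
 [117  62  83 240 268 212 273  90 191 248]
 [ 57  58  80 240 267 215 275  88 157 172]
 [ 58  61  67 253 265 214 277  83 153 169]
 [ 63  84  76 258 264 224 270 102 387 352]
 [ 54  72  85 269 261 246 261 212 643 658]
 [ 60  65 107 282 235 237 284 436 659 659]
 [124 162 145 285 206 248 416 548 570 585]
 [ 65 102  99 256 365 387 442 490 498 507]
 [ 56  60  73 307 434 463 473 482 493 501]
 [ 58  59  75 262 367 416 452 466 473 482]
 [ 64  69  84 259 337 357 374 391 400 397]
 [ 59  61  87 292 341 357 376 376 385 379]
 [ 54  60  86 289 341 356 371 382 383 384]
 [ 58  60 100 299 342 363 376 382 381 380]
 [ 88  67 101 301 347 363 367 383 386 375]
 [270 183  96 304 347 363 377 381 380 383]]
[0.49958132 0.41038429 0.36519728]
```

The tips sit about 30–40 mm above the reported TCP, so the finger never reached the wing. That agrees with the zero contact force. I'll descend further in small steps and watch the force.

Emit:
{"fn": "drive_tool", "kwargs": {
  "increments": [
    [[0, 0, -40], [0, 0, 0], 0],
    [[0, 0, -40], [0, 0, 0], 0],
    [[0, 0, -38], [0, 0, 0], 0],
    [[0, 0, -6], [0, 0, 0], 0],
    [[0, 0, -4], [0, 0, 0], 0],
    [[0, 0, 0], [0, 0, 0], 0]
  ]
}}

```text
clock: 6.17
eef_pos: [0.5067, 0.3392, 0.0442]
tool_rot: [0.652, 0.758, -0.0, -0.0]
ft_force: [0.9, -0.9, 0.7]
grip_width: -0.0005
grasp_force: 0.2
```

Emit:
{"fn": "drive_tool", "kwargs": {
  "increments": [
    [[0, 0, -3], [0, 0, 0], 0],
    [[0, 0, -3], [0, 0, 0], 0],
    [[0, 0, 0], [0, 0, 0], 0],
    [[0, 0, 0], [0, 0, 0], 0]
  ]
}}

```text
clock: 6.5
eef_pos: [0.5077, 0.3399, 0.0396]
tool_rot: [0.652, 0.758, 0.001, 0.0]
ft_force: [1.3, 0.4, 1.0]
grip_width: -0.0001
grasp_force: 0.2
```

```bash
cat >> h.py <<'E'
def look(v=np.array([.5085,.2885,.1496])):
    from workcell import get_obs,camera,silhouettes
    o=get_obs();print(o['clock'],np.round(o['eef_pos'],4),np.round(o['ft_force'],2))
    for n in('side','top','wrist'):
        p=camera(n);cv2.imwrite(f"pics/z_{n}.png",p['image'][:,:,::-1])
        for q in('gate','vial'):
            for s in silhouettes(q,p)[:3]:print(n,q,round(s['conf'],2),np.round(s['bbox']),s['region'].sum())
E
python3 -c "from h import *;look()"
```

```text
6.5 [0.5077 0.3399 0.0396] [1.26 0.4  1.03]
side vial 0.76 [258. 234. 278. 248.] 202
side vial 0.67 [320. 197. 380. 252.] 2165
side vial 0.56 [296. 210. 320. 219.] 234
top gate 0.36 [222. 140. 301. 203.] 2902
top vial 0.79 [291. 290. 300. 313.] 270
top vial 0.47 [292. 184. 299. 195.] 34
top vial 0.47 [278. 228. 301. 249.] 261
wrist gate 0.69 [211. 233. 375. 358.] 7097
wrist gate 0.59 [  1.  80. 166. 194.] 16000
wrist vial 0.95 [ 49. 226. 112. 291.] 2051
wrist vial 0.66 [170. 340. 196. 362.] 251
```

Emit:
{"fn": "drive_tool", "kwargs": {
  "increments": [
    [[0, 0, -4], [0, 0, 0], 0],
    [[0, 0, -4], [0, 0, 0], 0],
    [[0, 0, -2], [0, 0, 0], 0],
    [[0, 0, 0], [0, 0, 0], 0],
    [[0, 0, 0], [0, 0, 0], 0]
  ]
}}

```text
clock: 7.37
eef_pos: [0.5063, 0.3389, 0.0275]
tool_rot: [0.652, 0.758, -0.001, -0.0]
ft_force: [-0.1, -0.8, 0.0]
grip_width: 0.0001
grasp_force: 0.1
```

```bash
python3 -c "from h import *;look()"
```

```text
7.3667 [0.5063 0.3389 0.0275] [-0.1  -0.84  0.  ]
side gate 0.79 [318. 202. 379. 247.] 1660
side vial 0.68 [260. 231. 277. 245.] 205
side vial 0.49 [295. 210. 319. 219.] 239
top gate 0.48 [258. 156. 280. 173.] 131
top vial 0.77 [277. 226. 302. 245.] 250
top vial 0.59 [289. 290. 304. 312.] 231
wrist gate 0.61 [212. 229. 375. 356.] 7913
wrist vial 0.84 [ 36. 228. 104. 295.] 2308
wrist vial 0.49 [170. 347. 188. 360.] 149
```

The gate is tilting: its side bbox height shrank from 55 to 45. I'll keep pressing.

Emit:
{"fn": "drive_tool", "kwargs": {
  "increments": [
    [[0, 0, -4], [0, 0, 0], 0],
    [[0, 0, -4], [0, 0, 0], 0],
    [[0, 0, 0], [0, 0, 0], 0],
    [[0, 0, 0], [0, 0, 0], 0]
  ]
}}

```text
clock: 8.15
eef_pos: [0.5062, 0.339, 0.0194]
tool_rot: [0.652, 0.758, -0.001, -0.0]
ft_force: [0.8, -1.0, 0.0]
grip_width: 0.0002
grasp_force: 0.0
```

```bash
python3 -c "from h import *;look()"
```

```text
8.15 [0.5062 0.339  0.0194] [ 0.78 -0.98  0.01]
side gate 0.77 [322. 200. 379. 234.] 1056
side vial 0.53 [297. 211. 322. 222.] 261
side vial 0.48 [258. 232. 277. 248.] 207
top vial 0.8 [289. 291. 304. 312.] 265
top vial 0.75 [278. 226. 301. 245.] 272
wrist gate 0.7 [222. 216. 464. 357.] 8527
wrist vial 0.72 [ 27. 233.  98. 302.] 2466
```

Emit:
{"fn": "drive_tool", "kwargs": {
  "increments": [
    [[0, 0, -4], [0, 0, 0], 0],
    [[0, 0, -4], [0, 0, 0], 0],
    [[0, 0, 0], [0, 0, 0], 0],
    [[0, 0, 0], [0, 0, 0], 0],
    [[0, 0, 0], [0, 0, 0], 0]
  ]
}}

```text
clock: 9.02
eef_pos: [0.5066, 0.3392, 0.0119]
tool_rot: [0.652, 0.758, -0.0, -0.0]
ft_force: [0.0, 1.1, 0.1]
grip_width: -0.0
grasp_force: 0.0
```

```bash
python3 -c "from h import *;look()"
```

```text
9.0167 [0.5066 0.3392 0.0119] [0.02 1.15 0.14]
side gate 0.91 [321. 200. 375. 227.] 662
side gate 0.27 [293. 199. 379. 279.] 3392
side vial 0.75 [297. 212. 316. 220.] 179
side vial 0.72 [292. 198. 378. 275.] 3223
side vial 0.66 [258. 234. 278. 248.] 192
top gate 0.54 [260. 160. 284. 175.] 91
top vial 0.7 [283. 227. 298. 245.] 206
top vial 0.48 [292. 290. 304. 310.] 259
wrist gate 0.91 [218. 219. 395. 356.] 8302
wrist vial 0.58 [ 16. 236.  91. 307.] 2725
```

```bash
cat >> h.py <<'E'
def model(p,v=np.array([.5085,.2885,.1496])):
    for a in(.4,.3,.2,.1,0,-.1,-.2,-.3,-.4):
        c,s=np.cos(a),np.sin(a);g=lambda x,y,z:(x,y*c-z*s,.055+y*s+z*c)
        P=[g(x,y,z) for y in(.07,-.07) for x,z in((-.03,.008),(-.03,0),(.044,0),(.044,.026))]
        w=proj(p,S(v,[g(.074,0,.04)]))[0]
        q=proj(p,S(v,P));print(a,q.min(0).round(0),q.max(0).round(0),'weight',w.round(0), 'area',cv2.contourArea(cv2.convexHull(q.astype(np.float32))))
E
python3 - <<'E'
from h import *
d=pickle.load(open('d.pkl','rb'));model(d['side'])
im=cv2.imread('pics/z_side.png').sum(2,dtype=int)
print(im[185:235:2,362:392:2])
E
```

```text
0.4 [318. 193.] [365. 254.] weight [374. 212.] area 2187.5611524961423
0.3 [318. 194.] [365. 252.] weight [374. 211.] area 2049.0879195132293
0.2 [318. 196.] [365. 249.] weight [373. 210.] area 1891.4490407542326
0.1 [317. 198.] [366. 246.] weight [373. 208.] area 1716.277256824309
0 [317. 200.] [366. 243.] weight [372. 208.] area 1525.416941006435
-0.1 [317. 203.] [365. 240.] weight [372. 207.] area 1320.9165348876268
-0.2 [317. 205.] [365. 237.] weight [371. 206.] area 1104.9979437773582
-0.3 [317. 208.] [365. 233.] weight [371. 206.] area 880.031072732294
-0.4 [317. 211.] [365. 230.] weight [370. 206.] area 648.49378221808
[[ 79  81  70  59 352 537 533 530 533 525 540 460 149 137 251]
 [ 55  67  47  50 186 522 533 534 532 534 532 510 224 131 187]
 [ 44  66  52  54 160 507 534 534 536 526 526 527 333 129 142]
 [ 57  65  64  61  80 391 535 531 527 535 528 535 466 156 132]
 [ 64  56  66  64  47 272 524 533 530 533 532 536 515 243 113]
 [ 74  64  56  51  53 185 520 534 529 533 532 530 527 407 120]
 [ 66  67  70  54  57 107 430 537 529 531 532 526 535 479 173]
 [ 58  57  81 139 135 123
[... 409 characters left out ...]
1 547]
 [147 136  55  73 273 304  65  54 371 557 543 547 544 540 550]
 [249 341 179  67 263 315  73  49 272 537 553 542 543 547 549]
 [198 333 215  47 225 316  78  47 153 517 550 543 540 544 540]
 [202 327 212  62 218 312  85  61  61 383 551 545 536 537 538]
 [209 326 203  35 206 308  87  57  59 355 551 544 549 544 539]
 [193 337 311 308 299 364 333 381  48 181 535 549 542 546 547]
 [405 376 351 293 263 272 274 257  44 103 446 549 545 544 545]
 [487 398 204  48  57  70  58  54  68  47 374 552 544 548 546]
 [345 189  41  25  32  53  57  63  59  57 264 540 542 551 550]
 [342 155  30  47  33  15  42  52  62  66 139 506 547 547 541]
 [348 148  36  30  38  39  43  22  44  65  56 374 550 538 540]]
```

The gate's side area is 662 px and its bottom row is 227, which matches −0.4: it's flipped. I'll retract, move behind the trough and confirm.

Emit:
{"fn": "drive_tool", "kwargs": {
  "increments": [
    [[0, 0, 40], [0, 0, 0], 0],
    [[0, 0, 40], [0, 0, 0], 0],
    [[0, 0, 40], [0, 0, 0], 0],
    [[0, 0, 30], [0, 0, 0], 0],
    [[-28, -17, 0], [0, 0, 0], 0],
    [[-28, -17, 0], [0, 0, 0], 0],
    [[-28, -17, 0], [0, 0, 0], 0],
    [[-28, -17, 0], [0, 0, 0], 0]
  ]
}}

```text
clock: 10.13
eef_pos: [0.3936, 0.2706, 0.1622]
tool_rot: [0.652, 0.758, 0.0, 0.0]
ft_force: [0.3, -0.5, 0.7]
grip_width: -0.0
grasp_force: 0.0
```

Emit:
{"fn": "drive_tool", "kwargs": {
  "increments": [
    [[0, 0, 0], [0, 0, 0], 0],
    [[0, 0, 0], [0, 0, 0], 0]
  ]
}}

```text
clock: 10.3
eef_pos: [0.3931, 0.2703, 0.1624]
tool_rot: [0.652, 0.758, -0.0, -0.0]
ft_force: [0.3, 0.7, 0.1]
grip_width: 0.0001
grasp_force: 0.0
```

Run:
```python
from h import *
look()
from workcell import *
v=np.array([.5085,.2885,.1496]);e=get_obs()['eef_pos'];p=camera('wrist')
c,s=np.cos(v[2]),np.sin(v[2]);dd=e[:2]-v[:2];print('tip in sorter',c*dd[0]+s*dd[1],-s*dd[0]+c*dd[1])
print(proj(p,S(v,[(-.084,0,.082),(-.038,0,.082),(-.061,.011,.082),(-.061,-.011,.082)])).round(0).tolist(),proj(p,e+np.array([[0,0,0],[0,0,.04]])))
model(camera('top'))
```

```text
10.3 [0.3931 0.2703 0.1624] [0.25 0.68 0.11]
side gate 0.92 [321. 201. 375. 228.] 658
side gate 0.26 [292. 197. 379. 274.] 3559
side vial 0.76 [260. 232. 275. 247.] 176
side vial 0.58 [203. 234. 220. 248.] 133
side vial 0.56 [298. 210. 317. 222.] 243
top gate 0.95 [254. 137. 283. 177.] 620
top vial 0.75 [277. 226. 301. 246.] 254
top vial 0.69 [291. 288. 303. 312.] 270
wrist gate 0.67 [368. 120. 530. 276.] 14439
wrist vial 0.77 [315. 192. 370. 220.] 1296
wrist vial 0.71 [230. 142. 274. 189.] 861
wrist vial 0.64 [108. 149. 162. 175.] 942
tip in sorter -0.11460778275532271 0.00011484840823641068
[[314.0, 206.0], [365.0, 206.0], [340.0, 194.0], [339.0, 218.0]] [[278.99427103 238.09397511]
 [278.38702711 266.07998991]]
0.4 [255. 130.] [328. 172.] weight [295. 112.] area 2845.692322999588
0.3 [254. 129.] [329. 173.] weight [293. 112.] area 2925.5741140746977
0.2 [254. 128.] [330. 174.] weight [291. 112.] area 2978.5591272123856
0.1 [253. 127.] [330. 175.] weight [289. 113.] area 3004.1044121872983
0 [253. 126.] [330. 176.] weight [287. 113.] area 3005.729609664064
-0.1 [252. 125.] [330. 177.] weight [285. 113.] area 3008.3507887374144
-0.2 [251. 124.] [330. 177.] weight [283. 114.] area 3005.195775644388
-0.3 [251. 123.] [329. 178.] weight [281. 114.] area 2985.2871672374895
-0.4 [251. 122.] [328. 179.] weight [279. 115.] area 2937.8576653817436
```

The gate stays at −0.4 and the vial is where modelled. I'll descend behind it and start the push.

Emit:
{"fn": "drive_tool", "kwargs": {
  "increments": [
    [[0, 0, -40], [0, 0, 0], 0],
    [[0, 0, -40], [0, 0, 0], 0],
    [[0, 0, -25], [0, 0, 0], 0],
    [[0, 0, -12], [0, 0, 0], 0],
    [[0, 0, 0], [0, 0, 0], 0],
    [[0, 0, 0], [0, 0, 0], 0]
  ]
}}

```text
clock: 11.35
eef_pos: [0.3943, 0.271, 0.0447]
tool_rot: [0.652, 0.758, -0.001, -0.0]
ft_force: [-0.1, -0.2, 0.6]
grip_width: 0.0002
grasp_force: 0.0
```

Emit:
{"fn": "drive_tool", "kwargs": {
  "increments": [
    [[4, 0.6, 0], [0, 0, 0], 0],
    [[4, 0.6, 0], [0, 0, 0], 0],
    [[4, 0.6, 0], [0, 0, 0], 0],
    [[4, 0.6, 0], [0, 0, 0], 0],
    [[4, 0.6, 0], [0, 0, 0], 0],
    [[4, 0.6, 0], [0, 0, 0], 0],
    [[0, 0, 0], [0, 0, 0], 0]
  ]
}}

```text
clock: 11.93
eef_pos: [0.4199, 0.2752, 0.0454]
tool_rot: [0.653, 0.758, 0.001, 0.0]
ft_force: [-0.3, -0.0, 0.0]
grip_width: 0.0002
grasp_force: 0.0
```

```bash
python3 -c "from h import *;look()"
```

```text
11.9333 [0.4199 0.2752 0.0454] [-0.26 -0.    0.04]
side gate 0.67 [322. 203. 376. 226.] 593
side vial 0.77 [259. 233. 278. 248.] 191
side vial 0.66 [302. 210. 323. 223.] 235
side vial 0.58 [211. 236. 218. 247.] 81
top gate 0.7 [256. 137. 279. 180.] 515
top vial 0.82 [278. 227. 300. 246.] 250
wrist gate 0.66 [384. 113. 560. 382.] 33969
wrist vial 0.88 [307. 244. 408. 285.] 3835
wrist vial 0.86 [174. 152. 238. 221.] 2007
wrist vial 0.67 [  1. 160.  66. 202.] 1932
```

The vial is sliding: its side bbox moved right by about 5 px. I'll continue.

Emit:
{"fn": "drive_tool", "kwargs": {
  "increments": [
    [[4, 0.6, 0], [0, 0, 0], 0],
    [[4, 0.6, 0], [0, 0, 0], 0],
    [[4, 0.6, 0], [0, 0, 0], 0],
    [[4, 0.6, 0], [0, 0, 0], 0],
    [[4, 0.6, 0], [0, 0, 0], 0],
    [[4, 0.6, 0], [0, 0, 0], 0],
    [[4, 0.6, 0], [0, 0, 0], 0],
    [[4, 0.6, 0], [0, 0, 0], 0]
  ]
}}

```text
clock: 13.05
eef_pos: [0.4512, 0.2797, 0.0451]
tool_rot: [0.652, 0.758, 0.0, 0.0]
ft_force: [-0.0, -0.2, 0.1]
grip_width: 0.0001
grasp_force: 0.0
```

```bash
python3 -c "from h import *;look()"
```

```text
13.05 [0.4512 0.2797 0.0451] [-0.04 -0.23  0.14]
side gate 0.76 [323. 201. 377. 228.] 672
side vial 0.75 [259. 232. 274. 248.] 152
side vial 0.6 [318. 210. 338. 225.] 209
side vial 0.5 [202. 237. 220. 246.] 145
top gate 0.96 [255. 135. 283. 177.] 602
top vial 0.8 [279. 225. 300. 248.] 275
top vial 0.8 [293. 287. 303. 313.] 251
top vial 0.72 [262. 152. 279. 165.] 179
wrist gate 0.64 [330. 114. 560. 360.] 30858
wrist vial 0.9 [128. 152. 194. 223.] 2162
wrist vial 0.64 [  0. 169.  26. 201.] 584
wrist vial 0.61 [362.  13. 418. 107.] 3433
```

A vial-shaped thing now shows left of the trough line. I'll back off, let it settle, then locate it.

Emit:
{"fn": "drive_tool", "kwargs": {
  "increments": [
    [[-8, -1.2, 0], [0, 0, 0], 0],
    [[0, 0, 30], [0, 0, 0], 0],
    [[0, 0, 40], [0, 0, 0], 0],
    [[0, 0, 40], [0, 0, 0], 0],
    [[-30, -30, 30], [0, 0, 0], 0],
    [[-30, -30, 0], [0, 0, 0], 0],
    [[0, 0, 0], [0, 0, 0], 0],
    [[0, 0, 0], [0, 0, 0], 0]
  ]
}}

```text
clock: 14.17
eef_pos: [0.3865, 0.2233, 0.1792]
tool_rot: [0.653, 0.758, -0.001, -0.0]
ft_force: [0.0, 0.2, 0.6]
grip_width: -0.0002
grasp_force: 0.0
```

```bash
cat > loc.py <<'E'
from h import *
from workcell import *
v=np.array([.5085,.2885,.1496])
print(get_obs()['eef_pos'])
for n in('top','side','wrist'):
    p=camera(n)
    for q in('vial','gate','bottle','tin','amber'):
        for s in silhouettes(q,p)[:5]:
            b=s['bbox'];u=[(b[0]+b[2])/2,(b[1]+b[3])/2]
            R=p['view'][:3,:3];t=p['view'][:3,3];c=-R.T@t;r=R.T@np.linalg.inv(p['K'])@[*u,1];z=.036 if q=='vial' else .05;w=c+r*(z-c[2])/r[2]
            dd=w[:2]-v[:2];C,Sn=np.cos(v[2]),np.sin(v[2])
            print(n,q,round(s['conf'],2),np.round(b),s['region'].sum(),'sorter xy',np.round([C*dd[0]+Sn*dd[1],-Sn*dd[0]+C*dd[1]],3))
E
python3 loc.py
```

```text
[0.38653385 0.22328911 0.17921117]
top vial 0.73 [290. 290. 304. 310.] 250 sorter xy [-0.275  0.028]
top vial 0.69 [278. 228. 302. 244.] 231 sorter xy [-0.152  0.025]
top vial 0.49 [229. 155. 254. 174.] 271 sorter xy [0.002 0.1  ]
top gate 0.64 [256. 107. 324. 178.] 2628 sorter xy [ 0.029 -0.001]
top bottle 0.84 [226. 196. 256. 235.] 796 sorter xy [-0.101  0.113]
top tin 0.46 [355. 206. 369. 217.] 43 sorter xy [-0.125 -0.118]
top amber 0.79 [147. 149. 185. 188.] 929 sorter xy [0.011 0.246]
side vial 0.67 [260. 233. 279. 248.] 185 sorter xy [-0.141 -0.018]
side vial 0.52 [321. 200. 376. 229.] 671 sorter xy [0.046 0.088]
side gate 0.74 [326. 199. 376. 229.] 707 sorter xy [0.045 0.062]
side bottle 0.87 [276. 180. 295. 229.] 899 sorter xy [-0.099  0.127]
side amber 0.77 [315. 159. 336. 202.] 645 sorter xy [0.02  0.274]
wrist vial 0.89 [245. 102. 288. 146.] 918 sorter xy [-0.141  0.026]
wrist vial 0.84 [402.  10. 434.  69.] 1269 sorter xy [0.006 0.104]
wrist vial 0.76 [355. 284. 381. 302.] 205 sorter xy [-0.021 -0.171]
wrist vial 0.67 [123. 102. 174. 135.] 980 sorter xy [-0.262  0.031]
wrist gate 0.83 [380.  69. 544. 223.] 14397 sorter xy [0.056 0.004]
wrist gate 0.26 [321.   0. 540. 273.] 37050 sorter xy [0.023 0.014]
wrist bottle 0.75 [280.   0. 346.  62.] 3409 sorter xy [-0.097  0.107]
wrist tin 0.7 [278. 210. 326. 260.] 1635 sorter xy [-0.103 -0.091]
```

Emit:
{"fn": "drive_tool", "kwargs": {
  "increments": [
    [[0, 0, 0], [0, 0, 0], 0],
    [[0, 0, 0], [0, 0, 0], 0],
    [[0, 0, 0], [0, 0, 0], 0],
    [[0, 0, 0], [0, 0, 0], 0],
    [[0, 0, 0], [0, 0, 0], 0],
    [[0, 0, 0], [0, 0, 0], 0],
    [[0, 0, 0], [0, 0, 0], 0],
    [[0, 0, 0], [0, 0, 0], 0]
  ]
}}

```text
clock: 15.73
eef_pos: [0.3892, 0.2249, 0.1792]
tool_rot: [0.652, 0.758, 0.0, 0.0]
ft_force: [0.3, -0.0, -0.1]
grip_width: -0.0001
grasp_force: 0.0
```

```bash
python3 loc.py | grep -E "vial|gate"
```

```text
top vial 0.79 [291. 288. 304. 313.] 314 sorter xy [-0.275  0.028]
top vial 0.53 [279. 229. 303. 249.] 235 sorter xy [-0.157  0.023]
top vial 0.51 [230. 153. 253. 173.] 231 sorter xy [0.005 0.1  ]
top gate 0.66 [254. 106. 325. 181.] 2642 sorter xy [0.027 0.001]
side vial 0.78 [258. 234. 279. 248.] 192 sorter xy [-0.143 -0.021]
side vial 0.71 [323. 208. 338. 222.] 161 sorter xy [0.005 0.091]
side gate 0.63 [321. 202. 374. 228.] 665 sorter xy [0.037 0.06 ]
wrist vial 0.73 [122. 105. 173. 133.] 921 sorter xy [-0.264  0.03 ]
wrist vial 0.67 [245. 100. 286. 145.] 834 sorter xy [-0.142  0.027]
wrist vial 0.63 [402.   8. 436.  69.] 1316 sorter xy [0.006 0.104]
wrist vial 0.57 [356. 284. 385. 303.] 235 sorter xy [-0.018 -0.172]
wrist gate 0.6 [380.  69. 541. 224.] 14412 sorter xy [0.055 0.004]
```

```bash
python3 -c "from workcell import *;print(job_done())"
```

```text
the job is handed in; nothing more can be done
None
```

The gate is rocked over to its left side, and the vial was at rest in the left chute, about 100 mm left of the sorter's origin, when I handed the job in. The bottles and the tin showed no sign of having moved, but no verdict came back, so I can't confirm a pass.

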